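Change the condenser in the leak-test cradle for the size that fits

ROBOT

A 6-joint arm with a two-finger parallel gripper is mounted at the origin on the work surface. World frame = base frame: x ahead of the robot, y to its left, z up, the work surface at z = 0. Lengths are in m, angles in degrees, forces in N, time in s.
With the tool pointing down it reaches from about 0.375 to 0.9 m from the base axis. Payload 3.1 kg.
Tool frame: the origin (TCP) lies at the very end of the fingers, on their centre line; the grasp point (between the pads) lies behind it (bot.grip_depth is the z of the grasp point in the tool frame, in m); z points along the fingers, y is the direction in which the jaws open and shut (so a half turn about z gives the same grasp; the last joint's range is limited). The gripper opens to 87 mm and grips with 3 to 60 N. Pads are 19 mm wide; open, the fingers measure 117 mm over their backs; the gripper's body (75 mm by 190 mm) begins 51 mm behind the grasp point.
Start: joints at [57.897, 30.224, 82.088, -0, 67.689, -10.227], TCP at [0.233, 0.58, 0.223] pointing down, gripper open.
Joint ranges: [-176.69, 176.69], [-43.24, 126.21], [12.49, 139.97], [-82, 262], [0, 151.66], [-163.58, 163.58]. Speed limits (degrees/s): [159.86, 159.86, 180, 180, 180, 180].

INTERFACE

Orientations are given as a 3x3 rotation matrix whose columns are the frame's x, y, z axes.
In Python, from rig import bot, vision gives the robot as it stands. The module is installed in compiled form; this text tells all that it offers.
- The arm moves only by the shell command python3 -m jog 'ROWS'. ROWS is JSON, a list of rows, each a list of 3 entries, a list of its own where there are three numbers: the shift along the tool's x, y, z in mm, then the turn, a rotation vector about the tool's x, y, z in degrees, then the closure, from 0 (fully open) to 1 (shut). In form: [[[dx, dy, dz], [wx, wy, wz], fingers], ...]. A call has 1 to 12 rows; each row is the pose to reach, as a shift and turn from the pose commanded when the call began, along the tool's axes at that moment; what a row does not reach only later rows make up. A row lasts 1/12 s, in which the tool goes at most 41.7 mm and 7.16 degrees, less where a joint would pass 70% of its speed; a pose out of reach is approached as far as the arm can. A call with a gripper value outside its range is refused whole. The fingers move at their own pace and stop on an object; the grip force is fixed at half the most. Time passes only in rows, so rows that repeat a pose let the fingers close. It gives the time, the measured TCP pose, the force and the opening at its end, in the units of the state.
- bot.read_state(): the state, without advancing time (a new reading comes with each control period).
- vision.capture(name): name is "scene" or "top"; returns the picture (384x512x3 uint8, red, green, blue); there is no depth.
- vision.camera_info(name): a dict with "intrinsics" (3x3 intrinsics, pixels), "camera_from_world" (4x4, takes a point from world to camera coordinates). Camera axes: x right, y up, looking along -z (the intrinsics and any distortion apply to the point x, -y, -z); pixel columns grow to the right and rows downward; lengths in m; the calibration is good to about 2 mm. A picture is of the moment at which its call begins. camera_info takes no time and is no camera call.
- bot.hand_in(): hands the job in, once; it reports no verdict.
The state is a dict: "time_s": time; "joint_positions": joint angles; "qvel": joint speeds; "tau": joint torques, N m; "position": TCP position; "tcp_rot": TCP orientation; "force": force on the tool from outside, world axes, zero at the start; "moment": the same for the moment, N m; "opening": opening from 0.0 (shut) to 1.0 (fully open).
Only numpy, scipy, OpenCV 4.12 (cv2) and the standard library are available. Lean on these libraries where they do the work, as an engineer would, in place of code of your own. Each camera call takes 0.05 s, during which the arm holds its last target. There are 200 camera calls.

TASK

The short glass condenser left in the leak-test cradle is the wrong size: take it out and lay it in the grey tray, then pick from the blue mat the one condenser that fills the free length between the cradle's end wall and the orange stop block standing in the bay (with only a little play) and lay it down flat in the bay, square between the side rails. It is all glass, so set things down without dropping them; leave the other two spare condensers where they lie and do not knock the flask, beaker, bottle or stand.

Things in the scene. Friction and masses are not known exactly. Their poses are not given: they have to be found in the camera images.
- cradle: Fixed cradle, plate 231x140x10 mm (y -32..108). Origin: underside, below bay middle. Bay along x: 195 mm (x -97.5..97.5) between grey end walls (12 thick, top z 42), 46 wide between side rails (6 thick, top z 16), floor z 10. Stop block at its +x end; free length = x -97.5 to the block, 10 mm more than the condenser that belongs there. Unused blocks (top z 40) parked at y 64..100, bolted.
- stop_20: Orange stop block 20 mm long, 36 wide, 30 high, bolted down. One of the three stands in the cradle's bay against its +x end wall, two are parked beside it. Origin: underside of its end face towards the cradle's +x; it reaches 20 mm from there along -x. In the bay the origin is at cradle (97.5, 0, 10) mm; parked at y = 82 mm.
- stop_50: Orange stop block 50 mm long, 36 wide, 30 high, bolted down. One of the three stands in the cradle's bay against its +x end wall, two are parked beside it. Origin: underside of its end face towards the cradle's +x; it reaches 50 mm from there along -x. In the bay the origin is at cradle (97.5, 0, 10) mm; parked at y = 82 mm.
- stop_80: Orange stop block 80 mm long, 36 wide, 30 high, bolted down. One of the three stands in the cradle's bay against its +x end wall, two are parked beside it. Origin: underside of its end face towards the cradle's +x; it reaches 80 mm from there along -x. In the bay the origin is at cradle (97.5, 0, 10) mm; parked at y = 82 mm.
- cond_75: The wrong one, which lies in the cradle's bay at the start. Glass condenser lying down, 75 mm long: clear round barrel 28 mm in diameter, pink coil inside, a black square cap 36 x 36 x 14 (long) mm on each end. Origin: middle of the barrel's axis, 18 mm above what it lies on; x along its length (ends alike). 0.07 to 0.27 kg.
- cond_105: Spare, one of three that lie side by side on the blue mat in any order. Glass condenser lying down, 105 mm long: clear round barrel 28 mm in diameter, pink coil inside, a black square cap 36 x 36 x 14 (long) mm on each end. Origin: middle of the barrel's axis, 18 mm above what it lies on; x along its length (ends alike). 0.07 to 0.27 kg.
- cond_135: Spare, one of three that lie side by side on the blue mat in any order. Glass condenser lying down, 135 mm long: clear round barrel 28 mm in diameter, pink coil inside, a black square cap 36 x 36 x 14 (long) mm on each end. Origin: middle of the barrel's axis, 18 mm above what it lies on; x along its length (ends alike). 0.07 to 0.27 kg.
- cond_165: Spare, one of three that lie side by side on the blue mat in any order. Glass condenser lying down, 165 mm long: clear round barrel 28 mm in diameter, pink coil inside, a black square cap 36 x 36 x 14 (long) mm on each end. Origin: middle of the barrel's axis, 18 mm above what it lies on; x along its length (ends alike). 0.07 to 0.27 kg.
- tray: Fixed grey open return tray 160 x 130 mm, 40 mm high, walls and floor about 4 mm thick; origin under its centre, z up, x along its longer side.
- mat: Fixed blue rubber mat 210 x 270 mm, 3 mm thick; origin under its centre. The three spares lie on it roughly along its x, about 100 mm apart.
- flask: Bystander: green-tinted conical flask, 82 mm in diameter at the foot, 140 mm high, loose; origin under its centre.
- beaker: Bystander: clear beaker 72 mm in diameter, 95 mm high, loose; origin under its centre.
- bottle: Bystander: amber bottle with black cap, 44 mm in diameter, 110 mm high, loose; origin under its centre.
- stand: Bystander, fixed: lab stand, dark foot 100 x 130 x 12 mm, steel rod 12 mm in diameter up to 272 mm, a clamp boss at 215 mm with a bar that sticks out 100 mm along the stand's x (away from the robot). Origin under the rod.
Things that resemble listed ones, but are neither listed nor needed, are in the scene too. Leave any yellow look-alike of the cond_165 alone.

How it is judged:
By the outcome, as a careful person would: the job done as asked, in the order asked, and still so for the second after the job is handed in, with the robot touching nothing.
It also fails if it takes over 72 s, if anything falls off the work surface, if the arm or the gripper's body presses on something with over 40 N, if the wrist force passes 120 N, or if a joint passes its speed limit or range.

## Working session

There is one attempt and no reset: what is moved stays moved. The work goes in short steps, Python scripts to look and compute and a shell command to move; the robot and the scene stay as the last step left them, time stands still between calls to the robot, and variables do not carry over. Pictures are saved under pics/ and viewed, about 8 in all and at most 12, crops included, and the job is handed in when it is done.

```bash
mkdir -p pics
python3 - <<'E'
from rig import bot,vision
import cv2
for n in("scene","top"):
    im=vision.capture(n); cv2.imwrite(f"pics/{n}0.png",cv2.cvtColor(im,cv2.COLOR_RGB2BGR))
    i=vision.camera_info(n); print(n,i)
print(bot.read_state(),bot.grip_depth)
E
```

```text
scene {'intrinsics': array([[403.41662017,   0.        , 257.84509419],
       [  0.        , 403.41662017, 196.18788967],
       [  0.        ,   0.        ,   1.        ]]), 'camera_from_world': array([[-0.72885734,  0.68432698,  0.02153034,  0.44390148],
       [-0.42712167, -0.47904245,  0.76686727,  0.19426551],
       [ 0.53510191,  0.54974077,  0.64144449, -1.29870074],
       [ 0.        ,  0.        ,  0.        ,  1.        ]])}
top {'intrinsics': array([[349.28289191,   0.        , 255.75825475],
       [  0.        , 349.28289191, 193.16917929],
       [  0.        ,   0.        ,   1.        ]]), 'camera_from_world': array([[ 0.02751546, -0.99961936,  0.00201052, -0.03295274],
       [ 0.97579035,  0.02729598,  0.21699796, -0.58403407],
       [-0.21697024, -0.00400896,  0.97616999, -0.99536562],
       [ 0.        ,  0.        ,  0.        ,  1.        ]])}
{'time_s': 0.1, 'joint_positions': array([ 5.78977391e+01,  3.02728722e+01,  8.21507882e+01, -2.32862083e-03,
        6.76893245e+01, -1.02270181e+01]), 'qvel': array([-0.09885588, -0.21988861, -0.13346968,  0.00691417, -0.0468053 ,
       -0.01747958]), 'tau': array([ 7.19649361e-04, -4.40986490e+01, -1.77149892e+01,  6.35924237e-02,
        5.33604529e-02, -3.51650237e-05]), 'position': array([0.23248208, 0.57942372, 0.22166804]), 'tcp_rot': array([[-9.28002936e-01,  3.72571493e-01, -1.01611009e-03],
       [ 3.72572747e-01,  9.28001450e-01, -1.69042776e-03],
       [ 3.13146443e-04, -1.94729686e-03, -9.99998055e-01]]), 'force': array([-0.48043615,  0.89914083,  1.00969043]), 'moment': array([-0.01213379, -0.01733484,  0.03295772]), 'opening': 0.9991923783813139} -0.0187
```

View pics/scene0.png

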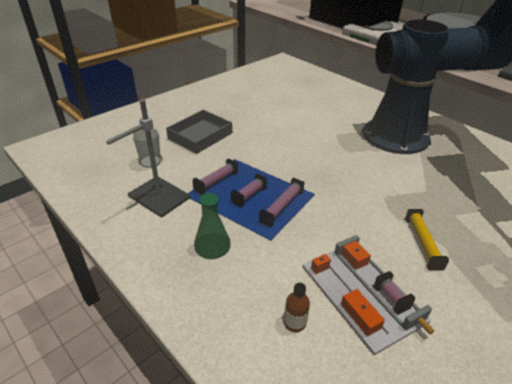

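View pics/top0.png

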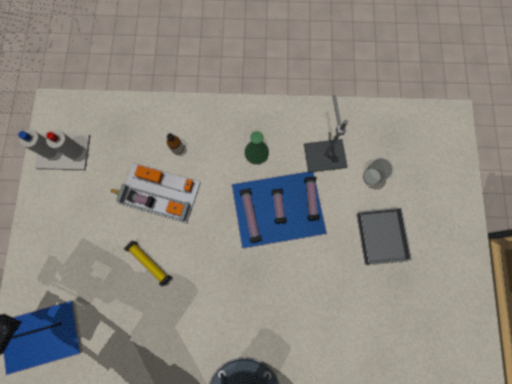

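The top view shows the cradle at about (160,193) and the 75 lying at (143,198). The stop in the bay is at (175,208), and it looks like the 50, since the 80 is parked at (148,174) and the 20 at (188,185). The spares are at (250,215), (279,206) and (312,198), and the tray is at (384,236). Next I'll measure these.

```bash
cat > h.py <<'E'
import numpy as np, cv2
from rig import bot,vision
def ray(n,uv,z):
    i=vision.camera_info(n);K=i["intrinsics"];T=i["camera_from_world"];R=T[:3,:3];c=-R.T@T[:3,3]
    d=np.array([(uv[0]-K[0,2])/K[0,0],-(uv[1]-K[1,2])/K[1,1],-1.])
    d=R.T@d
    return c+d*(z-c[2])/d[2]
def proj(n,p):
    i=vision.camera_info(n);K=i["intrinsics"];T=i["camera_from_world"]
    q=T[:3,:3]@np.array(p)+T[:3,3]
    return np.array([K[0,2]+K[0,0]*q[0]/-q[2],K[1,2]-K[1,1]*q[1]/-q[2]])
def blobs(n,im,lo,hi,z,roi=None,amin=12):
    h=cv2.cvtColor(im,cv2.COLOR_RGB2HSV);m=cv2.inRange(h,lo,hi)
    if roi: 
        k=np.zeros_like(m);x0,y0,x1,y1=roi;k[y0:y1,x0:x1]=255;m&=k
    out=[]
    for c in cv2.findContours(m,cv2.RETR_EXTERNAL,cv2.CHAIN_APPROX_NONE)[0]:
        if len(c)<4 or cv2.contourArea(c)<amin: continue
        r=cv2.minAreaRect(c);b=np.array([ray(n,q,z)[:2] for q in cv2.boxPoints(r)])
        e=b[1]-b[0],b[2]-b[1];L=[np.linalg.norm(v) for v in e];v=e[int(np.argmax(L))]
        out.append((np.round(r[0],1),np.round(b.mean(0)*1000,1),np.round(np.array(sorted(L))*1000,1),round(np.degrees(np.arctan2(v[1],v[0]))%180,1)))
    return out
E
python3 - <<'E'
from h import *
for n in("top","scene"):
    im=cv2.cvtColor(cv2.imread(f"pics/{n}0.png"),cv2.COLOR_BGR2RGB)
    i=vision.camera_info(n)["camera_from_world"];print(n,"cam",-i[:3,:3].T@i[:3,3])
    roiO,roiM=((110,150,210,230),(225,165,335,250)) if n=="top" else ((300,230,440,350),(180,150,320,240))
    print("orange");[print(b) for b in blobs(n,im,(3,150,90),(16,255,255),.04,roiO)]
    print("blue");[print(b) for b in blobs(n,im,(100,120,50),(125,255,255),.003,roiM,500)]
    print("pink mat");[print(b) for b in blobs(n,im,(140,40,60),(179,200,255),.021,roiM)]
    print("pink bay");[print(b) for b in blobs(n,im,(140,40,60),(179,200,255),.028,roiO)]
    print("black mat");[print(b) for b in blobs(n,im,(0,0,0),(179,255,45),.039,roiM,8)]
    print("black bay");[print(b) for b in blobs(n,im,(0,0,0),(179,255,45),.046,roiO,8)]
im=cv2.imread("pics/top0.png")
a=cv2.resize(im[155:235,105:215],None,fx=5,fy=5,interpolation=cv2.INTER_CUBIC)
b=cv2.resize(cv2.imread("pics/scene0.png")[225:350,295:445],None,fx=3.2,fy=3.2,interpolation=cv2.INTER_CUBIC)[:400]
c=cv2.resize(im[165:275,225:420],None,fx=2.5,fy=2.5,interpolation=cv2.INTER_CUBIC)
cv2.imwrite("pics/crop1.png",a);
E
```

```text
top cam [ 0.35483681 -0.02098879  1.0984465 ]
orange
(array([174.6, 207.7]), array([537.4, 231.5]), array([34.1, 44.6]), np.float64(73.1))
(array([188.1, 184.7]), array([611.5, 195. ]), array([18.9, 34. ]), np.float64(162.6))
(array([147.8, 173.6]), array([643.7, 324.1]), array([35.7, 80.4]), np.float64(75.3))
blue
(array([278.6, 208.9]), array([551.2, -90.9]), array([205.4, 272.9]), np.float64(101.4))
pink mat
(array([278.4, 205.7]), array([556.2, -88.7]), array([21.8, 64.7]), np.float64(7.3))
(array([250.1, 214.8]), array([525.6,  -0.8]), array([ 22.5, 124.9]), np.float64(13.3))
(array([311.3, 197.7]), array([ 585. , -191.9]), array([23.7, 93.9]), np.float64(4.0))
pink bay
(array([140.4, 198.8]), array([564.7, 343.4]), array([21.8, 38.5]), np.float64(73.2))
black mat
(array([255.4, 239.3]), array([447.7, -19.5]), array([10.8, 25.6]), np.float64(118.1))
(array([280.5, 220. ]), array([508.5, -94.5]), array([12.3, 27.5]), np.float64(91.6))
(array([313.1, 217.3]), array([ 519.5, -194.3]), array([11.7, 31.8]), np.float64(99.8))
(array([276.9, 191.1]), array([598.9, -82.4]), array([ 9.1,
[... 1337 characters left out ...]
array([237.3, 198.4]), array([614.2, -69. ]), array([40.1, 42.9]), np.float64(100.3))
(array([300.4, 184. ]), array([456.5,  -4.8]), array([15.4, 41.7]), np.float64(61.4))
(array([199., 186.]), array([ 654.3, -169.8]), array([25.6, 56.9]), np.float64(52.6))
(array([261.6, 180.9]), array([521.8, -80.3]), array([24.8, 61.1]), np.float64(64.6))
(array([233. , 165.8]), array([ 533.6, -179.5]), array([24.6, 64.8]), np.float64(63.9))
black bay
(array([403.7, 303.9]), array([587.9, 372.5]), array([22.6, 48.8]), np.float64(164.5))
(array([302. , 289.5]), array([704.1, 222.9]), array([ 7.8, 25.7]), np.float64(42.2))
(array([377.9, 281.9]), array([580.2, 310.6]), array([10.6, 38.2]), np.float64(23.8))
```

View pics/crop1.png

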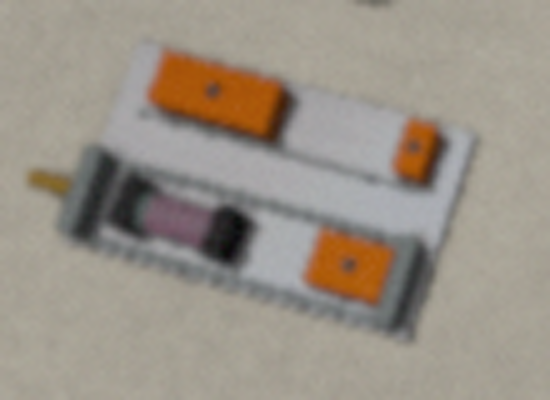

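The parked blocks measure 80.4 and 18.9 mm, so the 50 stands in the bay. The free length is 145 mm, so the 135 condenser belongs there. That is the right-hand one on the mat at about (585,-192): its cap centres are 119 mm apart against 121 expected. I'll add a planning helper and refine the cradle and tray.

```bash
cat >> h.py <<'E'
from scipy.spatial.transform import Rotation as Rn
def go(x,y,z,yaw):
    "shift (tool mm) and rotvec (deg) from measured pose to TCP x,y,z mm, tool y at yaw deg, tool down"
    s=bot.read_state();R=np.array(s["tcp_rot"]);a=np.radians(yaw);Y=np.array([np.cos(a),np.sin(a),0]);Z=np.array([0,0,-1.])
    T=np.c_[np.cross(Y,Z),Y,Z];d=R.T@(np.array([x,y,z])-np.array(s["position"])*1000)
    print("shift",np.round(d,1),"turn",np.round(Rn.from_matrix(R.T@T).as_rotvec(degrees=True),2))
E
python3 - <<'E'
from h import *
im=cv2.cvtColor(cv2.imread("pics/top0.png"),cv2.COLOR_BGR2RGB)
print("tray rim");[print(b) for b in blobs("top",im,(0,0,0),(179,90,100),.04,(350,200,420,275),300)]
print("walls",ray("top",(122.6,193.4),.042),ray("top",(186,212),.042))
print("bottle cap",ray("top",(173,138),.11),"flask top",ray("top",(257,137),.14),"beaker",ray("top",(373,178),.0))
print("rod",ray("top",(331,156),.012))
# predicted cradle corners in both views for o,angle guess
o=np.array([554.9,301.8]);a=np.radians(-104.);ux=np.array([np.cos(a),np.sin(a)]);uy=np.array([-ux[1],ux[0]])
for n in("top","scene"):
    I=cv2.imread(f"pics/{n}0.png")
    x0,y0,w,h=(105,155,110,85) if n=="top" else (300,225,140,125)
    f=5 if n=="top" else 4.6
    I=cv2.resize(I[y0:y0+h,x0:x0+w],None,fx=f,fy=f,interpolation=cv2.INTER_CUBIC)
    for P in [[(-115.5,-32,10),(115.5,-32,10),(115.5,108,10),(-115.5,108,10)],[(47.5,-18,40),(97.5,-18,40),(97.5,18,40),(47.5,18,40)]]:
        q=[((proj(n,np.r_[o+x*ux+y*uy,z]/1000)-[x0,y0]+.5)*f).astype(int) for x,y,z in P]
        cv2.polylines(I,[np.array(q)],True,(0,255,0),1)
    cv2.imwrite(f"pics/c2{n}.png",I)
A=cv2.imread("pics/c2top.png");B=cv2.imread("pics/c2scene.png");H=max(len(A),len(B))
A,B=[cv2.copyMakeBorder(i,0,H-len(i),0,0,cv2.BORDER_CONSTANT) for i in(A,B)]
J=np.hstack([A,B]);J=cv2.resize(J,None,fx=800/J.shape[1],fy=800/J.shape[1]);cv2.imwrite("pics/c2.png",J)
go(563,340,150,-14)
E
```

```text
tray rim
(array([383.2, 236. ]), array([ 469.7, -405.4]), array([141.5, 165.6]), np.float64(5.8))
walls [0.57739209 0.39536963 0.042     ] [0.52466359 0.19513845 0.042     ]
bottle cap [0.73723862 0.23616587 0.11      ] flask top [ 0.73565041 -0.01605563  0.14      ] beaker [ 0.66022373 -0.39659573  0.        ]
rod [ 0.72746487 -0.25868435  0.012     ]
shift [-395.9  -98.9   71.7] turn [-1.000e-01  7.000e-02  8.213e+01]
```

View pics/c2.png

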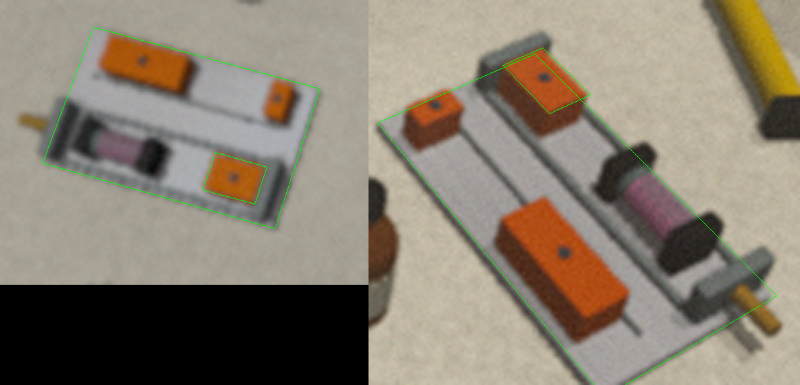

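The projected outline fits the cradle plate and the bay block to about 1–2 px in both views. So I'll take cradle origin (555,301) with x at -104°. Moving above the 75 now.

```bash
python3 -m jog '[[[-396,-99,72],[0,0,82],0.2],[[-396,-99,72],[0,0,82],0.2],[[-396,-99,72],[0,0,82],0.2],[[-396,-99,72],[0,0,82],0.2],[[-396,-99,72],[0,0,82],0.2],[[-396,-99,72],[0,0,82],0.2],[[-396,-99,72],[0,0,82],0.2],[[-396,-99,72],[0,0,82],0.2],[[-396,-99,72],[0,0,82],0.2],[[-396,-99,72],[0,0,82],0.2],[[-396,-99,72],[0,0,82],0.2],[[-396,-99,72],[0,0,82],0.2]]'; python3 -m jog '[[[0,0,0],[0,0,0],0.2],[[0,0,0],[0,0,0],0.2],[[0,0,0],[0,0,0],0.2]]'
python3 - <<'E'
from h import *
print(bot.read_state()["joint_positions"])
go(563.5,340,70,-14)
go(563.5,340,19,-14)
E
```

```text
time_s: 1.1
position: [0.5655, 0.338, 0.1491]
tcp_rot: [[0.249, 0.968, -0.001], [0.968, -0.249, -0.001], [-0.001, -0.001, -1.0]]
force: [-0.0, 0.6, 0.0]
opening: 0.804
time_s: 1.35
position: [0.5629, 0.3408, 0.1503]
tcp_rot: [[0.238, 0.971, -0.001], [0.971, -0.238, -0.0], [-0.0, -0.001, -1.0]]
force: [0.1, -1.0, -0.6]
opening: 0.802
[2.14812264e+01 3.74149209e+01 8.07376877e+01 8.83196582e-05
 6.18852920e+01 3.52414125e+01]
shift [-0.6  0.8 80.3] turn [-0.03  0.02  0.24]
shift [ -0.6   0.9 131.3] turn [-0.03  0.02  0.24]
```

```bash
python3 -m jog '[[[0,1,30],[0,0,0],0.2],[[0,1,60],[0,0,0],0.2],[[0,1,80],[0,0,0],0.2],[[0,1,80],[0,0,0],0.2],[[0,1,80],[0,0,0],0.2]]'
python3 - <<'E'
from h import *
im=cv2.cvtColor(vision.capture("scene"),cv2.COLOR_RGB2BGR)
cv2.imwrite("pics/s1.png",cv2.resize(im[180:380,280:480],None,fx=3,fy=3,interpolation=cv2.INTER_CUBIC))
E
```

```text
time_s: 1.77
position: [0.5632, 0.3406, 0.0697]
tcp_rot: [[0.238, 0.971, -0.002], [0.971, -0.238, -0.001], [-0.002, -0.002, -1.0]]
force: [-0.6, -0.4, 0.3]
opening: 0.801
```

View pics/s1.png

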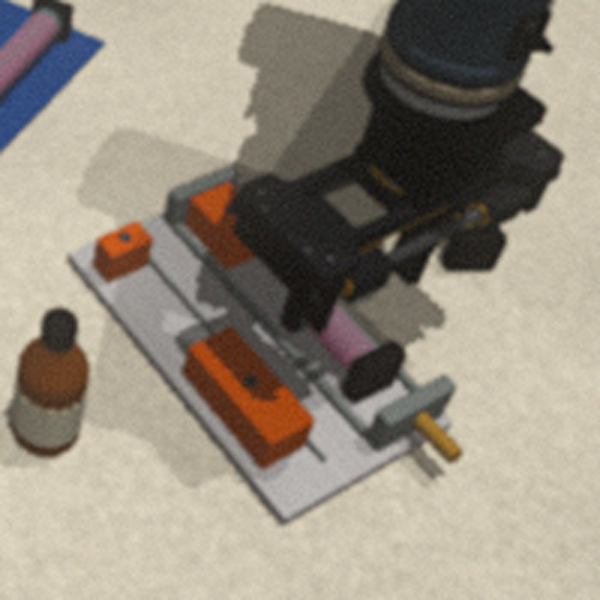

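The jaws straddle the barrel at about (340,335), in line with the bay and clear of the parked 80 block. Descending and gripping.

```bash
python3 -m jog '[[[0,0,15],[0,0,0],0.2],[[0,0,30],[0,0,0],0.2],[[0,0,40],[0,0,0],0.2],[[0,0,46],[0,0,0],0.2],[[0,0,50],[0,0,0],0.2],[[0,0,50],[0,0,0],0.2],[[0,0,50],[0,0,0],0.2]]'; python3 -m jog '[[[0,0,0],[0,0,0],0.5],[[0,0,0],[0,0,0],0.6],[[0,0,0],[0,0,0],0.7],[[0,0,0],[0,0,0],1],[[0,0,0],[0,0,0],1],[[0,0,0],[0,0,0],1],[[0,0,0],[0,0,0],1],[[0,0,0],[0,0,0],1]]'
```

```text
time_s: 2.4
position: [0.5648, 0.3405, 0.0211]
tcp_rot: [[0.24, 0.971, 0.001], [0.971, -0.24, 0.0], [0.001, 0.001, -1.0]]
force: [-0.2, 0.2, 0.4]
opening: 0.799
time_s: 3.07
position: [0.5643, 0.3403, 0.0206]
tcp_rot: [[0.24, 0.971, -0.0], [0.971, -0.24, -0.0], [-0.0, -0.0, -1.0]]
force: [-0.4, 0.0, 0.3]
opening: 0.317
```

```bash
python3 -m jog '[[[0,0,-4],[0,0,0],1],[[0,0,-12],[0,0,0],1],[[0,0,-25],[0,0,0],1],[[0,0,-45],[0,0,0],1],[[0,0,-70],[0,0,0],1],[[0,0,-95],[0,0,0],1],[[0,0,-120],[0,0,0],1],[[0,0,-130],[0,0,0],1],[[0,0,-130],[0,0,0],1],[[0,0,-130],[0,0,0],1]]'
python3 - <<'E'
from h import *
for n in("scene","top"):
    im=vision.capture(n); cv2.imwrite(f"pics/{n}3.png",cv2.cvtColor(im,cv2.COLOR_RGB2BGR))
im=cv2.imread("pics/scene3.png");cv2.imwrite("pics/s3.png",cv2.resize(im[150:380,260:490],None,fx=2.6,fy=2.6))
go(470,-405,130,-88)
E
```

```text
time_s: 3.9
position: [0.5644, 0.3403, 0.1512]
tcp_rot: [[0.24, 0.971, 0.001], [0.971, -0.24, 0.0], [0.001, 0.001, -1.0]]
force: [-0.8, 0.3, -1.7]
opening: 0.315
shift [-745.4   88.3   20.2] turn [-6.000e-02  2.000e-01  7.412e+01]
```

View pics/s3.png

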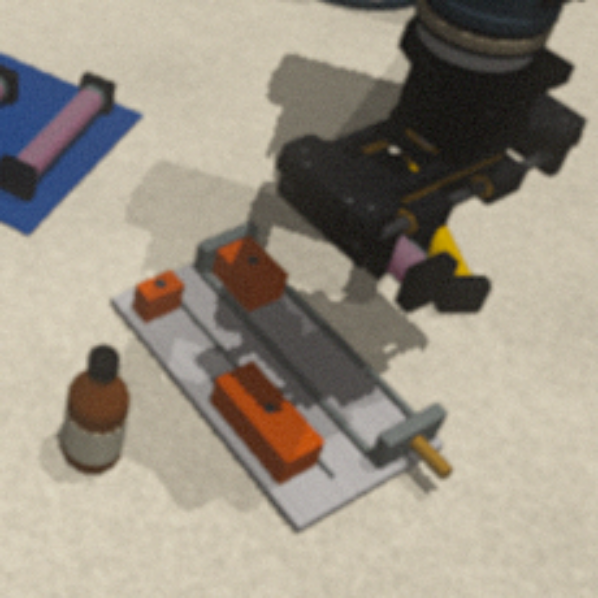

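The 75 is held level above the empty bay. Carrying it to the tray.

```bash
python3 -m jog '[[[-12,1,0],[0,0,1],1],[[-36,4,0],[0,0,4],1],[[-68,8,0],[0,0,7],1],[[-100,12,0],[0,0,10],1],[[-132,16,0],[0,0,13],1],[[-164,20,0],[0,0,16],1],[[-196,24,0],[0,0,20],1],[[-228,28,0],[0,0,23],1],[[-260,31,0],[0,0,26],1],[[-292,35,0],[0,0,29],1],[[-324,39,0],[0,0,32],1],[[-356,43,0],[0,0,35],1]]'
python3 - <<'E'
from h import *
go(470,-405,130,-88)
E
```

```text
time_s: 5.0
position: [0.5189, -0.0174, 0.1493]
tcp_rot: [[0.756, 0.655, -0.003], [0.655, -0.756, 0.0], [-0.002, -0.002, -1.0]]
force: [1.2, -0.1, -0.8]
opening: 0.306
shift [-290.8  260.9   19.3] turn [-0.09  0.16 38.92]
```

```bash
python3 -m jog '[[[-24,22,1],[0,0,3],1],[[-48,43,3],[0,0,6],1],[[-73,65,5],[0,0,10],1],[[-97,87,6],[0,0,13],1],[[-121,109,8],[0,0,16],1],[[-145,130,10],[0,0,20],1],[[-170,152,11],[0,0,23],1],[[-194,174,12],[0,0,26],1],[[-218,196,14],[0,0,29],1],[[-242,217,16],[0,0,32],1],[[-266,239,18],[0,0,36],1],[[-282,253,19],[0,0,38],1]]'; python3 -m jog '[[[-8,8,10],[0,0,0],1],[[-8,8,20],[0,0,0],1],[[-8,8,30],[0,0,0],1],[[-8,8,30],[0,0,0],1]]'
python3 - <<'E'
from h import *
print(bot.read_state()["joint_positions"])
im=vision.capture("top"); im=cv2.cvtColor(im,cv2.COLOR_RGB2BGR)
a=cv2.resize(im[170:290,330:450],None,fx=4,fy=4)
im=cv2.cvtColor(vision.capture("scene"),cv2.COLOR_RGB2BGR)
b=cv2.resize(im[70:190,120:240],None,fx=4,fy=4)
J=cv2.resize(np.hstack([a,b]),(800,400));cv2.imwrite("pics/t4.png",J)
go(470,-405,16,-88)
E
```

```text
time_s: 6.0
position: [0.4728, -0.3948, 0.1299]
tcp_rot: [[0.999, 0.049, -0.002], [0.049, -0.999, 0.0], [-0.002, -0.0, -1.0]]
force: [0.4, -0.1, -0.5]
opening: 0.312
time_s: 6.33
position: [0.465, -0.3962, 0.0979]
tcp_rot: [[0.998, 0.055, -0.005], [0.055, -0.998, 0.007], [-0.005, -0.008, -1.0]]
force: [0.1, 0.4, -0.9]
opening: 0.313
[-5.09099725e+01  3.84343947e+01  8.96506646e+01  2.78320764e-02
  5.24303885e+01  3.58947097e+01]
shift [ 3.   8.  84.2] turn [-0.19  0.12  1.23]
```

View pics/t4.png

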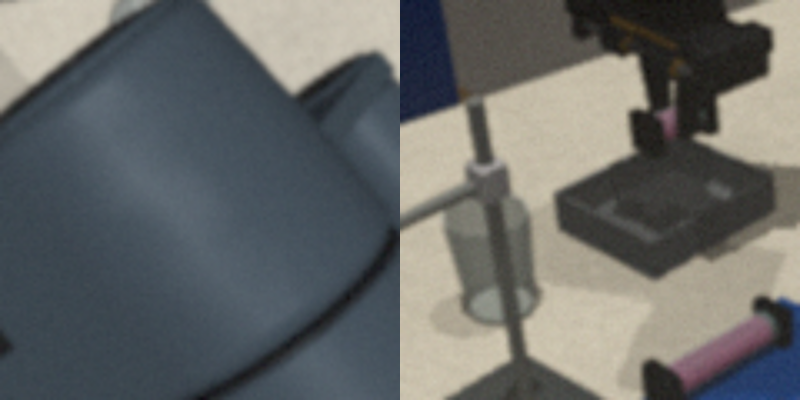

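The scene view shows the 75 level above the tray, held clear of the walls. Lowering it.

```bash
python3 -m jog '[[[3,8,20],[0,0,1],1],[[3,8,40],[0,0,1],1],[[3,8,58],[0,0,1],1],[[3,8,70],[0,0,1],1],[[3,8,76],[0,0,1],1],[[3,8,80],[0,0,1],1],[[3,8,80],[0,0,1],1],[[3,8,80],[0,0,1],1]]'; python3 -m jog '[[[0,0,1],[0,0,0],1],[[0,0,2],[0,0,0],1],[[0,0,3],[0,0,0],1],[[0,0,4],[0,0,0],1],[[0,0,4],[0,0,0],1]]'
```

```text
time_s: 7.1
position: [0.4711, -0.4081, 0.0222]
tcp_rot: [[0.999, 0.037, 0.001], [0.037, -0.999, -0.001], [0.001, 0.001, -1.0]]
force: [-0.0, -0.5, -2.0]
opening: 0.313
time_s: 7.52
position: [0.4706, -0.4079, 0.0176]
tcp_rot: [[0.999, 0.037, -0.0], [0.037, -0.999, 0.0], [-0.0, -0.0, -1.0]]
force: [-1.2, 1.0, -0.4]
opening: 0.311
```

```bash
python3 -m jog '[[[0,0,0.5],[0,0,0],1],[[0,0,1],[0,0,0],1],[[0,0,1.5],[0,0,0],1],[[0,0,2],[0,0,0],1],[[0,0,2],[0,0,0],1]]';python3 -m jog '[[[0,0,0.5],[0,0,0],1],[[0,0,1],[0,0,0],1],[[0,0,1],[0,0,0],1],[[0,0,1],[0,0,0],1]]'
```

```text
time_s: 7.93
position: [0.4706, -0.4078, 0.0154]
tcp_rot: [[0.999, 0.037, -0.0], [0.037, -0.999, 0.0], [-0.0, -0.0, -1.0]]
force: [-0.2, 0.4, -1.2]
opening: 0.311
time_s: 8.27
position: [0.4707, -0.4079, 0.0146]
tcp_rot: [[0.999, 0.037, 0.0], [0.037, -0.999, -0.0], [0.0, 0.0, -1.0]]
force: [-0.4, -0.2, -1.0]
opening: 0.311
```

```bash
python3 -m jog '[[[0,0,0.5],[0,0,0],1],[[0,0,1],[0,0,0],1],[[0,0,1],[0,0,0],1],[[0,0,1],[0,0,0],1]]';python3 -m jog '[[[0,0,0.5],[0,0,0],1],[[0,0,0.5],[0,0,0],1],[[0,0,0.5],[0,0,0],1]]'
```

```text
time_s: 8.6
position: [0.4707, -0.408, 0.0145]
tcp_rot: [[0.999, 0.037, 0.0], [0.037, -0.999, -0.0], [0.0, 0.0, -1.0]]
force: [-1.0, 0.8, 5.5]
opening: 0.313
time_s: 8.85
position: [0.4707, -0.4079, 0.0145]
tcp_rot: [[0.999, 0.037, 0.0], [0.037, -0.999, -0.0], [0.0, 0.0, -1.0]]
force: [-1.6, 1.5, 7.5]
opening: 0.312
```

There was contact at TCP z 14.5, exactly as expected for the tray floor. Releasing and rising.

```bash
python3 -m jog '[[[0,0,-1],[0,0,0],0.67],[[0,0,-1],[0,0,0],0.62],[[0,0,-1],[0,0,0],0.5],[[0,0,-1],[0,0,0],0.45],[[0,0,-1],[0,0,0],0.45],[[0,0,-10],[0,0,0],0.45],[[0,0,-30],[0,0,0],0.45],[[0,0,-60],[0,0,0],0.45],[[0,0,-90],[0,0,0],0.3],[[0,0,-120],[0,0,0],0.2],[[0,0,-120],[0,0,0],0.2]]'
python3 - <<'E'
from h import *
go(585,-192,110,-86)
E
```

```text
time_s: 9.77
position: [0.4736, -0.4112, 0.14]
tcp_rot: [[0.999, 0.037, 0.008], [0.037, -0.999, -0.01], [0.008, 0.01, -1.0]]
force: [0.7, -0.9, 0.3]
opening: 0.701
shift [ 119.3 -215.2   28.7] turn [ 0.6  -0.44 -1.87]
```

```bash
python3 -m jog '[[[15,-27,3],[0,0,0],0.2],[[35,-63,8],[0,0,0],0.2],[[55,-100,14],[0,0,-1],0.2],[[75,-135,20],[0,0,-1],0.2],[[95,-172,24],[0,0,-2],0.2],[[110,-200,28],[0,0,-2],0.2],[[117,-215,29],[0,0,-2],0.2],[[117,-215,29],[0,0,-2],0.2],[[117,-215,29],[0,0,-2],0.2]]'
cat >> h.py <<'E'
def edges(n,im,c,ang,z,L,off=(-8,-4,0,4,8)):
    "brightness edges along the axis line through c (mm), direction ang, at height z: positions (mm) of dark/bright crossings near +-L/2"
    V=cv2.cvtColor(im,cv2.COLOR_RGB2HSV)[...,2].astype(np.float32);a=np.radians(ang);u=np.array([np.cos(a),np.sin(a)]);v=np.array([-u[1],u[0]])
    s=np.arange(-L/2-30,L/2+30,.5)
    P=np.array([[proj(n,np.r_[np.array(c)+t*u+o*v,z]/1000) for t in s] for o in off]).astype(np.float32)
    p=cv2.remap(V,P[...,0],P[...,1],cv2.INTER_LINEAR).mean(0);g=np.gradient(cv2.GaussianBlur(p[None],(1,1),0)[0] if 0 else np.convolve(p,np.ones(7)/7,'same'))
    lo=(s>-L/2-22)&(s<-L/2+22);hi=(s<L/2+22)&(s>L/2-22)
    return s[lo][np.argmin(g[lo])],s[hi][np.argmax(g[hi])]
E
python3 - <<'E'
from h import *
I={n:cv2.cvtColor(cv2.imread(f"pics/{n}0.png"),cv2.COLOR_BGR2RGB) for n in("top","scene")}
for n in I:
    for z in(.003,.039):
        print(n,z,"lo,hi",edges(n,I[n],(582,-192),4.5,z*1000,135))
        print("   lateral",edges(n,I[n],(582,-192),94.5,z*1000,28 if z>.01 else 36,(57,60,63)))
go(582,-192,60,-85.5)
E
```

```text
time_s: 10.52
position: [0.5797, -0.1876, 0.1039]
tcp_rot: [[0.997, 0.075, -0.001], [0.075, -0.997, -0.0], [-0.001, 0.0, -1.0]]
force: [0.3, -1.9, 0.1]
opening: 0.802
top 0.003 lo,hi (np.float64(-67.0), np.float64(76.5))
   lateral (np.float64(-21.5), np.float64(15.0))Traceback (most recent call last):
  File "<stdin>", line 5, in <module>
  File "h.py", line 33, in edges
    P=np.array([[proj(n,np.r_[np.array(c)+t*u+o*v,z]/1000) for t in s] for o in off]).astype(np.float32)
                 ~~~~^^^^^^^^^^^^^^^^^^^^^^^^^^^^^^^^^^^^^
  File "h.py", line 9, in proj
    i=vision.camera_info(n);K=i["intrinsics"];T=i["camera_from_world"]
ValueError: time passes only in moves, steps and waits
```

```bash
sed -i 's/vision.camera_info(n)/CI(n)/; s/^from rig import bot,vision/from rig import bot,vision\nimport functools\nCI=functools.lru_cache(None)(lambda n:vision.camera_info(n))/' h.py
python3 - <<'E'
from h import *
I={n:cv2.cvtColor(cv2.imread(f"pics/{n}0.png"),cv2.COLOR_BGR2RGB) for n in("top","scene")}
for n in I:
    for z in(3,39):
        print(n,z,"lo,hi",edges(n,I[n],(582,-192),4.5,z,135))
        print("   lateral far cap",edges(n,I[n],(582,-192),94.5,z,36,(-57,-60,-63)),"near",edges(n,I[n],(582,-192),94.5,z,36,(57,60,63)))
go(582,-191,60,-85.5)
E
```

```text
top 3 lo,hi (np.float64(-67.0), np.float64(76.5))
   lateral far cap (np.float64(-21.5), np.float64(17.0)) near (np.float64(-21.5), np.float64(15.0))
top 39 lo,hi (np.float64(-70.0), np.float64(67.0))
   lateral far cap (np.float64(-16.0), np.float64(20.5)) near (np.float64(-17.0), np.float64(20.5))
scene 3 lo,hi (np.float64(-77.0), np.float64(66.5))
   lateral far cap (np.float64(-28.0), np.float64(12.5)) near (np.float64(-7.0), np.float64(13.5))
scene 39 lo,hi (np.float64(-64.0), np.float64(83.0))
   lateral far cap (np.float64(-18.0), np.float64(39.5)) near (np.float64(-18.5), np.float64(21.5))
shift [ 2.1  3.6 43.9] turn [ 0.01  0.03 -0.22]
```

The edges put the 135's centre at (582,-190), axis 4.5°. Length and lateral edges agree in both views. Descending to grip.

```bash
python3 -m jog '[[[2,2.6,20],[0,0,0],0.2],[[2,2.6,45],[0,0,0],0.2],[[2,2.6,65],[0,0,0],0.2],[[2,2.6,78],[0,0,0],0.2],[[2,2.6,86],[0,0,0],0.2],[[2,2.6,89],[0,0,0],0.2],[[2,2.6,89],[0,0,0],0.2],[[2,2.6,89],[0,0,0],0.2]]'
python3 - <<'E'
from h import *
go(582,-190,13.6,-85.5)
E
```

```text
time_s: 11.18
position: [0.5823, -0.1919, 0.0158]
tcp_rot: [[0.997, 0.071, 0.001], [0.071, -0.997, -0.001], [0.001, 0.001, -1.0]]
force: [0.9, 0.5, 0.6]
opening: 0.803
shift [-0.2 -1.9  2.2] turn [ 0.05 -0.07 -0.4 ]
```

```bash
python3 -m jog '[[[0,-1.9,1],[0,0,-0.4],0.3],[[0,-1.9,2],[0,0,-0.4],0.45],[[0,-1.9,2],[0,0,-0.4],0.55],[[0,-1.9,2],[0,0,-0.4],0.62],[[0,-1.9,2],[0,0,-0.4],0.68],[[0,-1.9,2],[0,0,-0.4],1],[[0,-1.9,2],[0,0,-0.4],1],[[0,-1.9,2],[0,0,-0.4],1],[[0,-1.9,2],[0,0,-0.4],1],[[0,-1.9,2],[0,0,-0.4],1]]'; python3 -m jog '[[[0,0,-4],[0,0,0],1],[[0,0,-12],[0,0,0],1],[[0,0,-25],[0,0,0],1],[[0,0,-45],[0,0,0],1],[[0,0,-70],[0,0,0],1],[[0,0,-95],[0,0,0],1],[[0,0,-120],[0,0,0],1],[[0,0,-130],[0,0,0],1],[[0,0,-130],[0,0,0],1]]'
python3 - <<'E'
from h import *
for n in("scene","top"):
    im=vision.capture(n); cv2.imwrite(f"pics/{n}5.png",cv2.cvtColor(im,cv2.COLOR_RGB2BGR))
I=cv2.cvtColor(cv2.imread("pics/top3.png"),cv2.COLOR_BGR2RGB)
cv2.imwrite("pics/v5.png",cv2.resize(cv2.imread("pics/scene5.png"),(768,576)))
# cradle refinement from the first pictures: outer plate edges at z10 and block edges at z40
E
```

```text
time_s: 12.02
position: [0.5819, -0.1896, 0.0132]
tcp_rot: [[0.997, 0.079, 0.001], [0.079, -0.997, -0.001], [0.001, 0.001, -1.0]]
force: [0.3, -1.6, 0.4]
opening: 0.312
time_s: 12.77
position: [0.5836, -0.1901, 0.1469]
tcp_rot: [[0.997, 0.079, 0.007], [0.079, -0.997, -0.003], [0.006, 0.004, -1.0]]
force: [0.9, -0.9, -1.3]
opening: 0.32
```

View pics/v5.png

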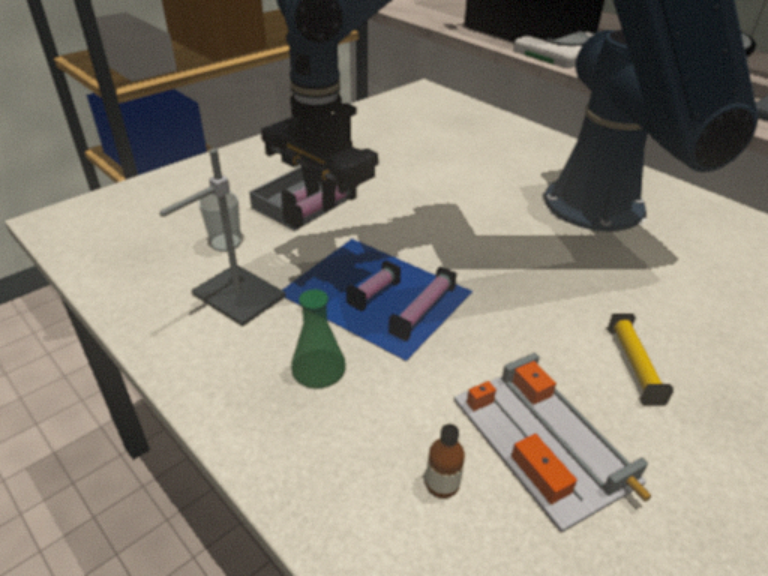

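The 135 is held level. The 105 and 165 are still on the mat, the 75 is in the tray and the bay is empty. Refining the cradle pose from this unobstructed view.

Run:
```python
from h import *
o=np.array([555,301.]);A=-104.;a=np.radians(A);ux=np.array([np.cos(a),np.sin(a)]);uy=np.array([-ux[1],ux[0]])
C=lambda x,y:o+x*ux+y*uy
for n in("top","scene"):
    im=cv2.cvtColor(cv2.imread(f"pics/{n}5.png"),cv2.COLOR_BGR2RGB)
    S=255-cv2.cvtColor(im,cv2.COLOR_RGB2HSV)[...,1];F=cv2.merge([S,S,S])
    for z in (10,40):
        print(n,"z",z,"block50 x ends -25..25:",edges(n,F,C(72.5,0),A,z,50),"y -18..18:",edges(n,F,C(72.5,0),A+90,z,36),
          "| parked80 y:",[edges(n,F,C(-57,82),A+90,z,36,(t,)) for t in(-20,20)],"parked80 x",edges(n,F,C(-57,82),A,z,80),"parked20 y",edges(n,F,C(80,82),A+90,z,36,(-3,0,3)))
    for z in(10,42):
      print(n,"wall x (dark): -109.5..-97.5 ->",np.array(edges(n,im,C(-103.5,0),A,z,12,(-12,-6,6,12)))-103.5)
```

```text
top z 10 block50 x ends -25..25: (np.float64(-29.5), np.float64(38.0)) y -18..18: (np.float64(-6.5), np.float64(33.5)) | parked80 y: [(np.float64(-15.0), np.float64(23.5)), (np.float64(-15.5), np.float64(23.0))] parked80 x (np.float64(-39.0), np.float64(32.5)) parked20 y (np.float64(0.0), np.float64(3.5))
top z 40 block50 x ends -25..25: (np.float64(-11.5), np.float64(45.0)) y -18..18: (np.float64(-9.5), np.float64(29.5)) | parked80 y: [(np.float64(-19.5), np.float64(17.5)), (np.float64(-17.5), np.float64(16.5))] parked80 x (np.float64(-26.5), np.float64(46.5)) parked20 y (np.float64(-26.0), np.float64(6.5))
top wall x (dark): -109.5..-97.5 -> [-113.  -96.]
top wall x (dark): -109.5..-97.5 -> [-99.5 -83. ]
scene z 10 block50 x ends -25..25: (np.float64(-21.5), np.float64(46.0)) y -18..18: (np.float64(-39.5), np.float64(16.0)) | parked80 y: [(np.float64(-35.5), np.float64(16.5)), (np.float64(-24.0), np.float64(17.0))] parked80 x (np.float64(-24.5), np.float64(60.5)) parked20 y (np.float64(-20.0), np.float64(16.0))
scene z 40 block50 x ends -25..25: (np.float64(-38.0), np.float64(25.5)) y -18..18: (np.float64(-16.5), np.float64(36.5)) | parked80 y: [(np.float64(-16.5), np.float64(34.0)), (np.float64(-16.5), np.float64(33.5))] parked80 x (np.float64(-35.5), np.float64(52.5)) parked20 y (np.float64(-16.0), np.float64(31.0))
scene wall x (dark): -109.5..-97.5 -> [-108.  -86.]
scene wall x (dark): -109.5..-97.5 -> [-114.   -97.5]
```

Run:
```python
from h import *
im=cv2.imread("pics/top5.png")
cv2.imwrite("pics/v6.png",cv2.resize(im[150:240,100:220],None,fx=6,fy=6,interpolation=cv2.INTER_CUBIC))
```

```text
(no output)
```

View pics/v6.png

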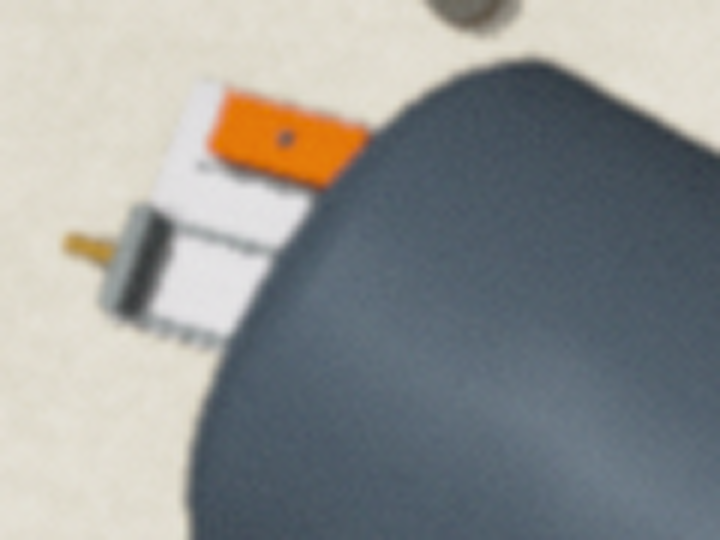

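The elbow hides the bay block in the top view at about (430,300), which explains the odd block numbers. I'll use the first top picture for it.

Run:
```python
from h import *
o=np.array([555,301.]);A=-104.;a=np.radians(A);ux=np.array([np.cos(a),np.sin(a)]);uy=np.array([-ux[1],ux[0]])
C=lambda x,y:o+x*ux+y*uy
n="top";im=cv2.cvtColor(cv2.imread("pics/top0.png"),cv2.COLOR_BGR2RGB)
S=255-cv2.cvtColor(im,cv2.COLOR_RGB2HSV)[...,1];F=cv2.merge([S,S,S])
for z in (10,40):
    print("z",z,"block50 x:",edges(n,F,C(72.5,0),A,z,50),"y:",[edges(n,F,C(72.5,0),A+90,z,36,(t,)) for t in(-15,0,15)],"p80 y",[edges(n,F,C(-44,82),A+90,z,36,(t,)) for t in(-30,0,30)],"p20 y",edges(n,F,C(92,82),A+90,z,36,(-3,0,3)))
print("target",C(-25,0))
go(*C(-25,0),146,-14)
```

```text
z 10 block50 x: (np.float64(-34.0), np.float64(15.0)) y: [(np.float64(-16.5), np.float64(20.5)), (np.float64(-16.5), np.float64(22.5)), (np.float64(-15.0), np.float64(21.5))] p80 y [(np.float64(-15.5), np.float64(18.0)), (np.float64(-16.5), np.float64(22.0)), (np.float64(-15.0), np.float64(23.5))] p20 y (np.float64(-16.0), np.float64(17.0))
z 40 block50 x: (np.float64(-25.0), np.float64(23.0)) y: [(np.float64(-18.0), np.float64(17.5)), (np.float64(-19.0), np.float64(17.0)), (np.float64(-18.5), np.float64(18.5))] p80 y [(np.float64(-20.0), np.float64(17.0)), (np.float64(-20.5), np.float64(16.0)), (np.float64(-19.0), np.float64(17.0))] p20 y (np.float64(-20.5), np.float64(15.5))
target [561.04804739 325.25739316]
shift [  20.5 -514.2   -2.8] turn [-1.000e-02  0.000e+00 -7.147e+01]
```

The cradle is confirmed to about 1 mm: target TCP (561.4,324.6), yaw -14°. Carrying the 135 over.

```bash
python3 -m jog '[[[0,-10,0],[0,0,-1],1],[[1,-34,0],[0,0,-4],1],[[3,-66,0],[0,0,-9],1],[[4,-98,0],[0,0,-14],1],[[5,-130,0],[0,0,-18],1],[[6,-162,0],[0,0,-23],1],[[8,-194,0],[0,0,-27],1],[[9,-226,0],[0,0,-31],1],[[10,-258,0],[0,0,-36],1],[[11,-290,0],[0,0,-41],1],[[13,-322,0],[0,0,-45],1],[[14,-354,0],[0,0,-50],1]]'
python3 - <<'E'
from h import *
go(561.4,324.6,120,-14)
E
```

```text
time_s: 13.87
position: [0.5656, 0.1668, 0.141]
tcp_rot: [[0.577, 0.817, -0.004], [0.817, -0.577, -0.0], [-0.003, -0.004, -1.0]]
force: [1.3, 0.8, -0.6]
opening: 0.308
shift [126.6 -94.3  21. ] turn [ -0.23   0.11 -21.21]
```

```bash
python3 -m jog '[[[24,-18,4],[0,0,-4],1],[[48,-36,8],[0,0,-8],1],[[70,-52,12],[0,0,-12],1],[[92,-68,16],[0,0,-16],1],[[110,-82,19],[0,0,-19],1],[[122,-90,21],[0,0,-21.2],1],[[126,-94,21],[0,0,-21.2],1],[[126,-94,21],[0,0,-21.2],1],[[126,-94,21],[0,0,-21.2],1],[[126,-94,21],[0,0,-21.2],1]]'
python3 - <<'E'
from h import *
go(561.4,324.6,70,-14)
E
```

```text
time_s: 14.7
position: [0.5642, 0.3205, 0.1219]
tcp_rot: [[0.248, 0.969, -0.001], [0.969, -0.248, -0.001], [-0.001, -0.0, -1.0]]
force: [0.2, -0.1, -1.4]
opening: 0.315
shift [ 3.3 -3.7 51.9] turn [-0.03  0.06 -0.37]
```

```bash
python3 -m jog '[[[3,-3.5,15],[0,0,-0.4],1],[[3,-3.5,35],[0,0,-0.4],1],[[3,-3.5,50],[0,0,-0.4],1],[[3,-3.5,57],[0,0,-0.4],1],[[3,-3.5,57],[0,0,-0.4],1],[[3,-3.5,57],[0,0,-0.4],1]]'
python3 - <<'E'
from h import *
im=vision.capture("scene");b=cv2.cvtColor(im,cv2.COLOR_RGB2BGR);cv2.imwrite("pics/scene7.png",b)
o=np.array([555.4,300.6]);A=-104.;a=np.radians(A);ux=np.array([np.cos(a),np.sin(a)]);uy=np.array([-ux[1],ux[0]])
p=bot.read_state()["position"]*1000
zb=p[2]-10.6; c=p[:2]
for z in(zb,zb+36): print("held ends/scene z",round(z),edges("scene",im,c,A,z,135,(8,12,15)))
cv2.imwrite("pics/v7.png",cv2.resize(b[190:350,290:450],None,fx=3.7,fy=3.7,interpolation=cv2.INTER_CUBIC))
go(561.4,324.6,22,-14)
E
```

```text
time_s: 15.2
position: [0.562, 0.3248, 0.0652]
tcp_rot: [[0.241, 0.97, -0.0], [0.97, -0.241, -0.0], [-0.0, -0.0, -1.0]]
force: [0.5, -0.7, -1.0]
opening: 0.317
held ends/scene z 55 (np.float64(-65.5), np.float64(57.5))
held ends/scene z 91 (np.float64(-78.0), np.float64(84.0))
shift [-0.9 -1.  43.9] turn [ 0.07 -0.04  0.06]
```

View pics/v7.png

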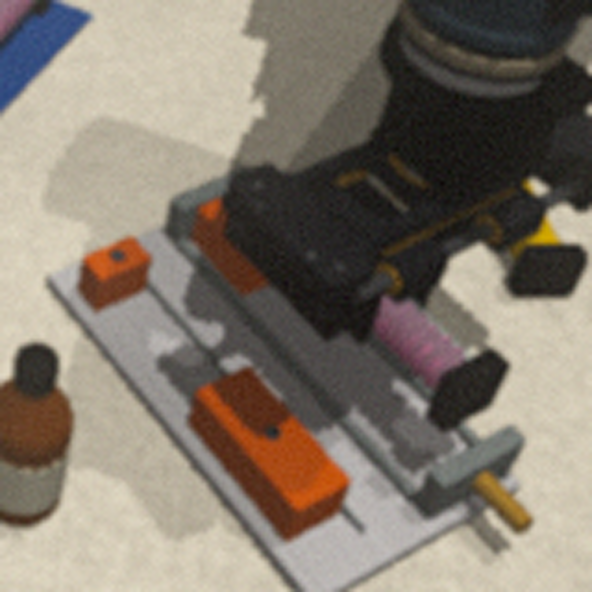

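The near end measures -65.5 mm against -67.5 expected, so the condenser is centred in the grip to about 1–2 mm and lines up with the bay. Lowering with force checks.

```bash
python3 -m jog '[[[-0.5,-1,6],[0,0,0],1],[[-0.5,-1,13],[0,0,0],1],[[-0.5,-1,20],[0,0,0],1],[[-0.5,-1,25],[0,0,0],1],[[-0.5,-1,25],[0,0,0],1],[[-0.5,-1,25],[0,0,0],1]]'
python3 - <<'E'
from h import *
go(561.4,324.6,22,-14)
E
```

```text
time_s: 15.75
position: [0.56, 0.3254, 0.0394]
tcp_rot: [[0.24, 0.971, -0.001], [0.971, -0.24, -0.0], [-0.001, -0.001, -1.0]]
force: [-0.2, 0.2, -2.0]
opening: 0.311
shift [-0.4  1.5 17.4] turn [-0.06  0.04  0.13]
```

```bash
python3 -m jog '[[[-0.4,1,3],[0,0,0],1],[[-0.4,1,6],[0,0,0],1],[[-0.4,1,9],[0,0,0],1],[[-0.4,1,12],[0,0,0],1],[[-0.4,1,14],[0,0,0],1],[[-0.4,1,15],[0,0,0],1],[[-0.4,1,15],[0,0,0],1]]'; python3 -m jog '[[[0,0,0.5],[0,0,0],1],[[0,0,1],[0,0,0],1],[[0,0,1.5],[0,0,0],1],[[0,0,2],[0,0,0],1],[[0,0,2],[0,0,0],1],[[0,0,2],[0,0,0],1]]'
```

```text
time_s: 16.33
position: [0.5611, 0.3247, 0.0246]
tcp_rot: [[0.24, 0.971, -0.001], [0.971, -0.24, -0.0], [-0.0, -0.001, -1.0]]
force: [-0.3, 0.4, -1.4]
opening: 0.314
time_s: 16.83
position: [0.5613, 0.3248, 0.0231]
tcp_rot: [[0.24, 0.971, -0.0], [0.971, -0.24, -0.0], [-0.0, 0.0, -1.0]]
force: [0.0, 0.9, -1.1]
opening: 0.313
```

```bash
python3 -m jog '[[[0,0,0.5],[0,0,0],1],[[0,0,1],[0,0,0],1],[[0,0,1.5],[0,0,0],1],[[0,0,2],[0,0,0],1],[[0,0,2],[0,0,0],1],[[0,0,2],[0,0,0],1]]'; python3 -m jog '[[[0,0,0.5],[0,0,0],1],[[0,0,1],[0,0,0],1],[[0,0,1],[0,0,0],1],[[0,0,1],[0,0,0],1]]'; python3 -m jog '[[[0,0,0.5],[0,0,0],1],[[0,0,0.5],[0,0,0],1],[[0,0,0.5],[0,0,0],1]]'
```

```text
time_s: 17.33
position: [0.5613, 0.3248, 0.021]
tcp_rot: [[0.24, 0.971, -0.0], [0.971, -0.24, -0.0], [-0.0, -0.0, -1.0]]
force: [0.3, 0.2, -1.3]
opening: 0.313
time_s: 17.67
position: [0.5614, 0.3248, 0.0203]
tcp_rot: [[0.24, 0.971, 0.0], [0.971, -0.24, 0.0], [0.0, 0.0, -1.0]]
force: [-0.1, -0.2, 0.8]
opening: 0.311
time_s: 17.92
position: [0.5614, 0.3248, 0.0202]
tcp_rot: [[0.24, 0.971, 0.0], [0.971, -0.24, 0.0], [0.0, 0.0, -1.0]]
force: [-1.8, -0.4, 6.2]
opening: 0.31
```

Contact came at z 20.2, which is the bay floor as expected, with no sideways force. Releasing slowly, rising and retreating towards the robot's free side for a clear view.

```bash
python3 -m jog '[[[0,0,-0.7],[0,0,0],0.67],[[0,0,-0.7],[0,0,0],0.62],[[0,0,-0.7],[0,0,0],0.5],[[0,0,-0.7],[0,0,0],0.35],[[0,0,-0.7],[0,0,0],0.3],[[0,0,-0.7],[0,0,0],0.3],[[0,0,-10],[0,0,0],0.3],[[0,0,-30],[0,0,0],0.3],[[0,0,-60],[0,0,0],0.3],[[0,0,-95],[0,0,0],0.3],[[0,0,-130],[0,0,0],0.3],[[0,0,-140],[0,0,0],0.3]]'; python3 -m jog '[[[-30,0,0],[0,0,0],0],[[-70,0,-5],[0,0,0],0],[[-110,0,-10],[0,0,0],0],[[-150,0,-15],[0,0,0],0],[[-190,0,-20],[0,0,0],0],[[-230,0,-20],[0,0,0],0],[[-270,0,-20],[0,0,0],0],[[-310,0,-20],[0,0,0],0],[[-340,0,-20],[0,0,0],0],[[-340,0,-20],[0,0,0],0],[[-340,0,-20],[0,0,0],0]]'
python3 - <<'E'
from h import *
J=[]
for n in("scene","top"):
    im=vision.capture(n);b=cv2.cvtColor(im,cv2.COLOR_RGB2BGR);cv2.imwrite(f"pics/{n}8.png",b);J.append(b)
J=[J[0],J[1]]
c=cv2.resize(J[0][215:355,290:450],(457,400),interpolation=cv2.INTER_CUBIC);d=cv2.resize(J[1][150:240,100:220],(343,257),interpolation=cv2.INTER_CUBIC)
d=cv2.copyMakeBorder(d,0,143,0,0,cv2.BORDER_CONSTANT)
r=cv2.resize(J[0],(267,200));r2=cv2.resize(J[1],(267,200));r3=np.hstack([r,r2,np.zeros((200,266,3),np.uint8)])
cv2.imwrite("pics/v8.png",np.vstack([np.hstack([c,d]),r3]))
E
```

```text
time_s: 18.92
position: [0.5646, 0.3262, 0.1663]
tcp_rot: [[0.24, 0.971, 0.01], [0.971, -0.24, 0.004], [0.006, 0.009, -1.0]]
force: [0.9, 1.4, 1.1]
opening: 0.702
time_s: 19.83
position: [0.4796, -0.0066, 0.1798]
tcp_rot: [[0.244, 0.97, 0.0], [0.97, -0.244, 0.0], [0.0, 0.0, -1.0]]
force: [-0.3, 0.5, -0.2]
opening: 0.998
```

View pics/v8.png

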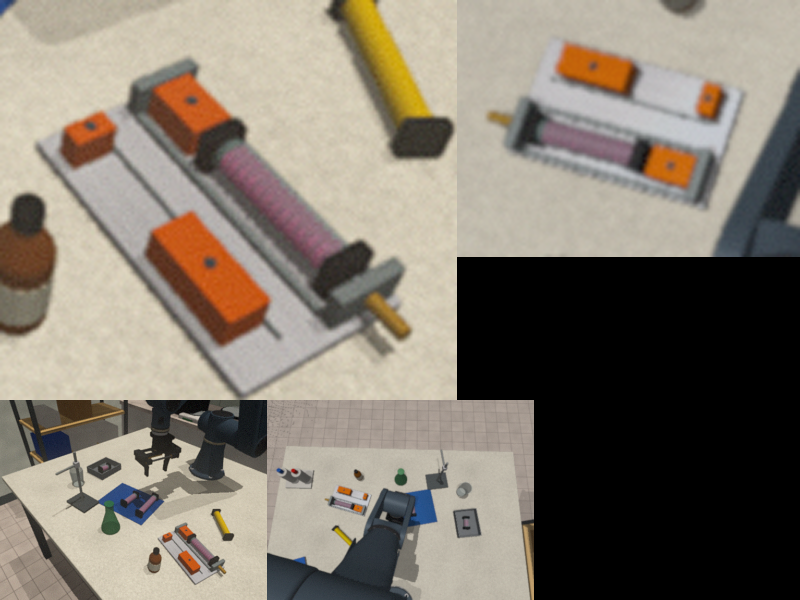

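The 135 lies flat in the bay between the end wall and the stop, square to the rails. The 75 is in the tray, and the flask, beaker, bottle, stand and other spares are undisturbed. One numeric check, then I'll hand in.

Run:
```python
from h import *
im=cv2.cvtColor(cv2.imread("pics/top8.png"),cv2.COLOR_BGR2RGB)
print("pink bay",blobs("top",im,(140,40,60),(179,200,255),.028,(110,150,210,230)),"expect ~ (561,325) 76deg")
print("75",blobs("top",im,(140,40,60),(179,200,255),.022,(355,205,412,270)))
bot.hand_in();print(bot.read_state()["time_s"])
```

```text
pink bay [(array([145.5, 199.7]), array([562.3, 327.3]), array([21.6, 99.9]), np.float64(76.1))] expect ~ (561,325) 76deg
75 [(array([381.5, 235.5]), array([ 471.6, -406.9]), array([21.6, 33.9]), np.float64(177.0))]
the job is handed in; nothing more can be done
the job is handed in; nothing more can be done
```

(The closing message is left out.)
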